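Jars on the drying plate

ROBOT

A 6-joint arm with a two-finger parallel gripper is mounted at the origin on the work surface. World frame = base frame: x ahead of the robot, y to its left, z up, the work surface at z = 0. Lengths are in m, angles in rad, forces in N, time in s.
With the tool pointing down it reaches from about 0.325 to 0.75 m from the base axis. Payload 7.6 kg.
Tool frame: the origin (TCP) lies at the very end of the fingers, on their centre line; the grasp point (between the pads) lies 19 mm behind it (robot.tcp_to_grasp is the distance from the TCP to the grasp point, in m); z points along the fingers, y is the line along which they close (so a half turn about z gives the same grasp; the last joint's range is limited). The gripper opens to 85 mm and grips with 20 to 120 N. Pads are 22 mm wide; open, the fingers measure 114 mm over their backs; the gripper's body (76 mm by 85 mm) begins 54 mm behind the grasp point. The pads swing forward as they close: fully open they stand 13 mm farther back than shut.
Start: joints at [-0.07, 0.052, 1.401, -0, 1.689, -0.07], TCP at [0.525, 0, 0.231] pointing down, gripper open.
Joint ranges: [-2.9, 2.9], [-0.91, 2.17], [0.12, 2.37], [-1.06, 4.2], [0.26, 2.73], [-2.93, 2.93]. Speed limits (rad/s): [2.57, 2.57, 3.01, 3.14, 3.14, 3.14].

INTERFACE

Orientations are given as a unit quaternion [x, y, z, w].
In Python, from rig import robot gives the robot as it stands. The module is installed in compiled form; this text tells all that it offers.
- The arm moves only by the tool send_rows, never from a script. Its argument "steps" is a list of rows, each a list of 5 numbers: the shift along the tool's x, y, z in m, then the turn about the tool's z in rad, then the opening, from 0 (shut) to 1 (fully open). In form: [[x, y, z, twist, gripper], ...]. A call has 1 to 8 rows; each row is the pose to reach, as a shift and turn from the pose commanded when the call began, along the tool's axes at that moment; what a row does not reach only later rows make up. A row lasts 1/8 s, in which the tool goes at most 62.5 mm and 10.7 degrees, less where a joint would pass 70% of its speed; a pose out of reach is approached as far as the arm can. A call with a gripper value outside its range is refused whole. The fingers move at their own pace and stop on an object; the grip force is fixed at half the most. Time passes only in rows, so rows that repeat a pose let the fingers close. It gives the time, the measured TCP pose, the force, the opening and the grip force at its end, in the units of the state.
- robot.get_state(): the state, without advancing time (a new reading comes with each control period).
- robot.get_image(name): name is "scene" or "side" or "wrist"; returns (picture, depth): 480x640x3 uint8, blue, green, red; 480x640 float32, m along the optical axis (not along the pixel's ray), 0 where there is no reading.
- robot.camera_model(name): a dict with "fx", "fy", "cx", "cy" (pixels), "R" (3x3) and "t" (3): a world point X has camera coordinates R X + t; the wrist camera has in their place "T_tool_cam" (4x4, takes a point from camera to tool coordinates, whose origin is the TCP and whose axes are the flange's). Camera axes: x right, y down, z forward; pixel columns grow to the right and rows downward; lengths in m; the calibration is good to about 2 mm. A picture is of the moment at which its call begins: read the wrist's pose just before it. camera_model takes no time and is no camera call.
- robot.job_done(): hands the job in; it is judged then, once.
The state is a dict: "t": time; "qpos": joint angles; "qvel": joint speeds; "joint_efforts": joint torques, N m; "eef_pos": TCP position; "eef_rot": TCP orientation; "force": force on the tool from outside, world axes, zero at the start; "torque": the same for the moment, N m; "gripper_width": finger opening in m; "grasp_force": force on a finger pad.
Only numpy, scipy, OpenCV 4.12 (cv2) and the standard library are available. Lean on these libraries where they do the work, as an engineer would, in place of code of your own. Each camera call takes 0.05 s, during which the arm holds its last target. There are 200 camera calls.

TASK

The rinsed square staining jars stand mouth-up on the bench: turn every one of them over and stand it mouth-down on the drying plate. Turn the scale sleeve of the plate's control unit to 7, and once all the jars are on the plate and the sleeve is set, push the lever over to switch the plate on. Leave the other things on the bench where they are and upright.

Things in the scene. Friction and masses are not known exactly. Their poses are not given: they have to be found in the camera images.
- plate_top (a point): centre of the top face of the fixed drying plate, a flat aluminium slab with a blue face, 130 mm (its x) by 330 mm (its y), 12 mm thick, lying on the bench with its long side across in front of the robot; z up
- sleeve (a joint): angle of the scale sleeve about its vertical axis, rad; grows counter-clockwise seen from above, 0 when number 0 is at the index line, pi/6 (30 degrees) per number, so number k reads k*pi/6; stops just outside 0 and 9. Sprung detents hold it at every number: it snaps into the nearest one when let go; turning over a detent takes about 0.1 N m
- sleeve_grip (a point): point on the vertical axis of the scale sleeve, 16 mm below its top; turns with it. The sleeve is an upright knurled steel cylinder, 42 mm in diameter, 36 mm high, on a thin white skirt (103 mm diameter, top 20 mm below this point) that turns with it and carries black numbers 0 to 9, 30 degrees apart, rising clockwise seen from above. A black line on the sleeve's top points to 0
- sleeve_index (a point): fixed short black index line on the white housing beside the skirt, on the side towards the robot (-x of the unit): the number of the skirt that stands at it is the set value
- lever_tip (a point): tip of the black toggle lever on the same control unit, 113 mm to the left (+y of the unit) of the sleeve; the stick is 45 mm long from its pivot and stands on a small grey block. Off: it leans about 30 degrees towards the robot; on: pushed over about 30 degrees away from the robot. It stays where it is left and moves with a light push
- lever (a joint): lever angle, rad: 0 off (leaning to the robot, -x of the unit), 1.0 fully on (leaning away, +x of the unit)
- unit: control unit of the drying plate: fixed white box 130 mm (x) by 210 mm (y), 55 mm high, origin at the centre of its underside, on the robot's right; on its top the scale sleeve (at y = -45 mm, to the right) and the lever (at y = +68 mm, to the left); the sleeve's top is 98 mm and the lever's tip about 115 mm above the bench
- jar1: square staining jar of grey plastic, open at one end, 46 x 46 mm outside and 60 mm tall, walls 4 mm, 60 to 130 g, empty; origin at the centre of the outside of its closed base, its z axis points from the base to the mouth (up when mouth-up, down when mouth-down). All jars are alike; 2 or all 3 of them are present. It lies steadily on any side
- jar2: square staining jar of grey plastic, open at one end, 46 x 46 mm outside and 60 mm tall, walls 4 mm, 60 to 130 g, empty; origin at the centre of the outside of its closed base, its z axis points from the base to the mouth (up when mouth-up, down when mouth-down). All jars are alike; 2 or all 3 of them are present. It lies steadily on any side
- jar3: square staining jar of grey plastic, open at one end, 46 x 46 mm outside and 60 mm tall, walls 4 mm, 60 to 130 g, empty; origin at the centre of the outside of its closed base, its z axis points from the base to the mouth (up when mouth-up, down when mouth-down). All jars are alike; 2 or all 3 of them are present. It lies steadily on any side
- dish: flat white dish, 70 mm across, 14 mm high, low clutter beside the jars; bystander; origin at the centre of its underside
- tube: small blue-capped tube lying on the bench, 95 mm long, 23 mm high; bystander; origin at the centre of its underside
- slidebox: black slide box 85 x 35 mm, 30 mm high; bystander; origin at the centre of its underside
- bottle: white bottle with a blue cap, 54 mm across, 85 mm tall, behind the plate; bystander; origin at the centre of its underside
- pot: small amber jar with white cap, 52 mm across, 50 mm tall, behind the plate; bystander; origin at the centre of its underside
- medcup: small clear round cup, 52 mm across, 40 mm high, behind the plate; bystander; origin at the centre of its underside
- forceps: steel forceps lying flat, 120 mm long; bystander; origin at the centre of its underside

How it is judged:
By the outcome, as a careful person would: the job done as asked, in the order asked, and still so for the second after the job is handed in, with the robot touching nothing.
Of jar1, jar2, jar3 only 2 to 3 are there at a start; the rules pass over those that are not, and their reading is None.
At some moment in a run one of jar1, jar2, jar3 may be knocked a few centimetres aside while the robot is not near it.
Once in a run the grip may slacken for a moment while it holds something.
It also fails if it takes over 210 s, if anything falls off the work surface, if the arm or the gripper's body presses on something with over 40 N, if the wrist force passes 120 N, or if a joint passes its speed limit or range.

## Working session

There is one attempt and no reset: what is moved stays moved. The work goes in short steps, Python scripts to look and compute and a tool call to move; the robot and the scene stay as the last step left them, time stands still between calls to the robot, and variables do not carry over. Pictures are saved under pics/ and viewed, at most 14 in all, crops included, and the job is handed in when it is done.

Besides the shell and the picture viewer there is one more tool, called after "Emit:" as name([rows], argument=value, ...), one row to a line, values as JSON. send_rows: Moves the arm, as the interface text tells. Its arguments: {"type":"object","properties":{"steps":{"type":"array"}},"required":["steps"]}

```bash
mkdir -p pics
cat > h.py <<'E'
import numpy as np, cv2
from rig import robot
from scipy.spatial.transform import Rotation as Ro
def cam(n):
    s=robot.get_state(); m=robot.camera_model(n); im,d=robot.get_image(n)
    if n=="wrist":
        T=np.array(m["T_tool_cam"]); W=np.eye(4); W[:3,:3]=Ro.from_quat(s["eef_rot"]).as_matrix(); W[:3,3]=s["eef_pos"]; C=W@T
    else:
        C=np.eye(4); C[:3,:3]=np.array(m["R"]).T; C[:3,3]=-C[:3,:3]@np.array(m["t"])
    return im,d,m,C
def pts(d,m,C):
    v,u=np.mgrid[:480,:640]
    P=np.stack([(u-m["cx"])/m["fx"]*d,(v-m["cy"])/m["fy"]*d,d],-1)
    return P@C[:3,:3].T+C[:3,3]
def ray(u,v,z,m,C):
    r=C[:3,:3]@np.array([(u-m["cx"])/m["fx"],(v-m["cy"])/m["fy"],1]); c=C[:3,3]; return c+r*(z-c[2])/r[2]
E
python3 - <<'E'
from h import *
for n in("scene","side","wrist"):
    im,d,m,C=cam(n); cv2.imwrite(f"pics/{n}0.png",im); np.savez(f"{n}0.npz",im=im,d=d,P=pts(d,m,C)); print(n,C.round(3).tolist(),m["fx"],(d>0).mean())
print(robot.get_state())
E
```

```text
scene [[-0.791, 0.473, -0.389, 1.07], [0.612, 0.622, -0.488, 0.605], [0.011, -0.624, -0.782, 1.102], [0.0, 0.0, 0.0, 1.0]] 472.1254733289395 0.9959895833333333
side [[0.989, -0.102, 0.103, 0.421], [-0.144, -0.734, 0.663, -0.954], [0.008, -0.671, -0.741, 1.135], [0.0, 0.0, 0.0, 1.0]] 554.4022525563422 0.9957649739583333
wrist [[1.0, -0.0, -0.001, 0.525], [-0.0, -0.955, -0.295, 0.076], [-0.001, 0.295, -0.955, 0.374], [0.0, 0.0, 0.0, 1.0]] 411.20269612749803 0.9961458333333333
{'t': 0.15, 'qpos': array([-7.03171707e-02,  5.27293977e-02,  1.40145563e+00,  2.21957410e-05,
        1.68861921e+00, -7.02911681e-02]), 'qvel': array([-0.0004101 , -0.00362625, -0.00299819, -0.00041337, -0.00010877,
        0.00163839]), 'joint_efforts': array([ 9.01752592e-04, -3.81951857e+01, -3.60423374e+01, -3.57651027e-05,
        4.66565543e-03,  6.07237575e-05]), 'eef_pos': array([5.24780417e-01, 3.55941954e-05, 2.30664479e-01]), 'eef_rot': array([ 7.07114927e-01,  7.07098376e-01, -3.88888993e-04, -4.64618873e-04]), 'force': array([ 0.02522717, -0.03297165, -0.46173556]), 'torque': array([-0.02135462, -0.0252643 ,  0.00430134]), 'grasp_force': 0.0, 'gripper_width': 0.08545830099386258}
```

View pics/scene0.png

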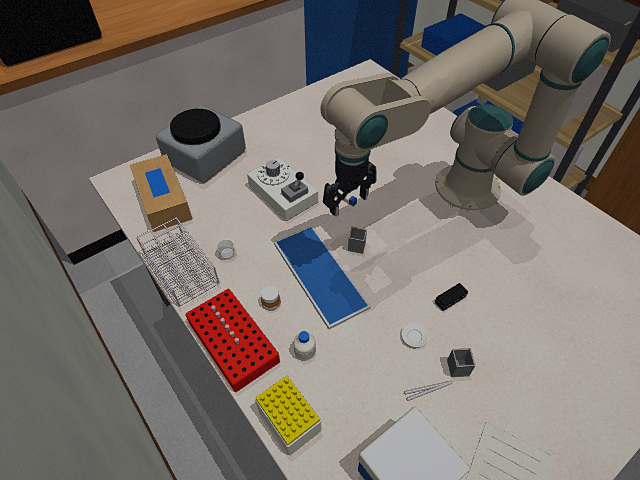

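View pics/side0.png

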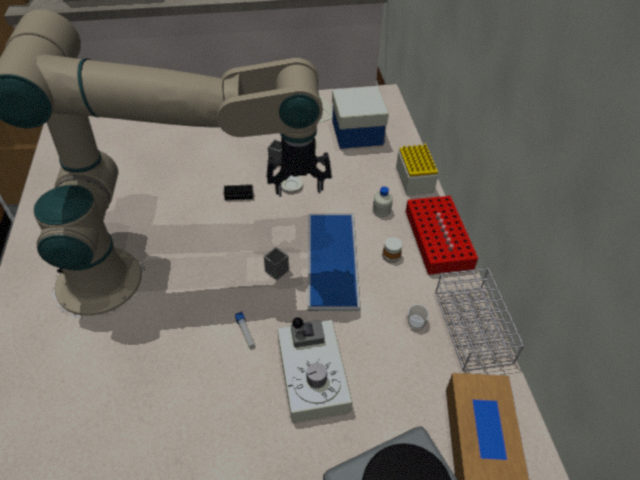

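Run:
```python
from h import *
for n in("scene","side"):
    D=np.load(n+"0.npz"); P=D["P"]; im=D["im"]
    ok=(P[...,2]>.006)&(P[...,2]<.125)&(P[...,0]>.25)&(P[...,0]<.8)&(abs(P[...,1])<.6)
    k,l,st,c=cv2.connectedComponentsWithStats(ok.astype(np.uint8),connectivity=4)
    for i in range(1,k):
        if st[i,4]<60: continue
        q=P[l==i]; print(n,c[i].round(),st[i,4],"min",np.percentile(q,1,0).round(3),"max",np.percentile(q,99,0).round(3),im[l==i].mean(0).round())
        t=q[q[:,2]>np.percentile(q[:,2],99)-.006]
        r=cv2.minAreaRect(t[:,:2].astype(np.float32)*1000); print("   toprect",np.round(r[0]),np.round(r[1]),round(r[2],1), t[:,2].mean().round(4))
im,d,m,C=cam("wrist")
D=np.load("scene0.npz");c1=cv2.resize(D["im"][150:270,230:380],(600,480),interpolation=cv2.INTER_CUBIC)
c2=cv2.resize(np.load("side0.npz")["im"][310:420,270:360],(393,480),interpolation=cv2.INTER_CUBIC); 
cv2.imwrite("pics/c0.png",cv2.resize(np.hstack([c1[:,:400],c2]),(793,480)))
```

```text
scene [213. 153.] 2070 min [ 0.5   -0.599  0.009] max [ 0.717 -0.534  0.122] [77. 75. 73.]
   toprect [ 611. -572.] [207.  58.] 1.1 0.1184
scene [283. 188.] 2535 min [ 0.447 -0.441  0.009] max [ 0.579 -0.235  0.118] [125. 129. 128.]
   toprect [ 488. -271.] [20. 21.] 53.7 0.12
scene [173. 180.] 282 min [ 0.764 -0.598  0.071] max [ 0.8   -0.422  0.083] [ 77. 120. 152.]
   toprect [ 796. -512.] [176.  34.] 78.9 0.0791
scene [351. 199.] 70 min [ 0.346 -0.195  0.007] max [ 0.371 -0.16   0.026] [102.  76.  56.]
   toprect [ 358. -174.] [20. 28.] 7.9 0.0222
scene [321. 277.] 4331 min [ 0.534 -0.173  0.006] max [0.688 0.15  0.016] [125.  82.  47.]
   toprect [610. -12.] [331. 130.] 82.1 0.0118
scene [357. 239.] 380 min [ 0.432 -0.055  0.007] max [0.491 0.003 0.061] [57. 58. 59.]
   toprect [460. -27.] [47. 46.] 39.1 0.0582
scene [226. 247.] 233 min [ 0.756 -0.261  0.006] max [ 0.799 -0.21   0.042] [138. 141. 143.]
   toprect [ 777. -233.] [53. 44.] 87.4 0.0381
scene [451. 296.] 456 min [0.332 0.252 0.007] max [0.419 0.291 0.033] [23. 22. 23.]
   toprect [376. 272.] [35. 87.] 85.1 0.029
scen
[... 1566 characters left out ...]
8
side [417. 315.] 363 min [ 0.753 -0.262  0.006] max [ 0.799 -0.213  0.044] [119. 122. 122.]
   toprect [ 776. -238.] [47. 51.] 1.3 0.0406
side [245. 329.] 271 min [ 0.344 -0.255  0.007] max [ 0.383 -0.165  0.027] [118. 111. 105.]
   toprect [ 360. -194.] [20. 61.] 18.4 0.0236
side [313. 370.] 5712 min [ 0.443 -0.45   0.013] max [ 0.573 -0.246  0.103] [135. 136. 133.]
   toprect [ 499. -340.] [ 40. 142.] 12.6 0.1024
side [460. 425.] 1762 min [ 0.759 -0.599  0.009] max [ 0.8   -0.426  0.085] [ 50.  78. 102.]
   toprect [ 780. -511.] [177.  40.] 89.8 0.0814
side [392. 447.] 1135 min [ 0.506 -0.599  0.108] max [ 0.707 -0.543  0.124] [99. 99. 95.]
   toprect [ 606. -572.] [207.  57.] 0.1 0.1204
```

View pics/c0.png

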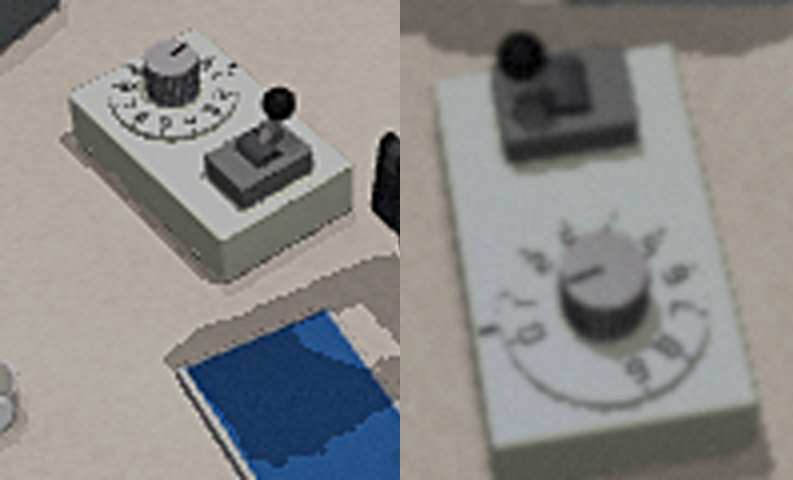

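View pics/wrist0.png

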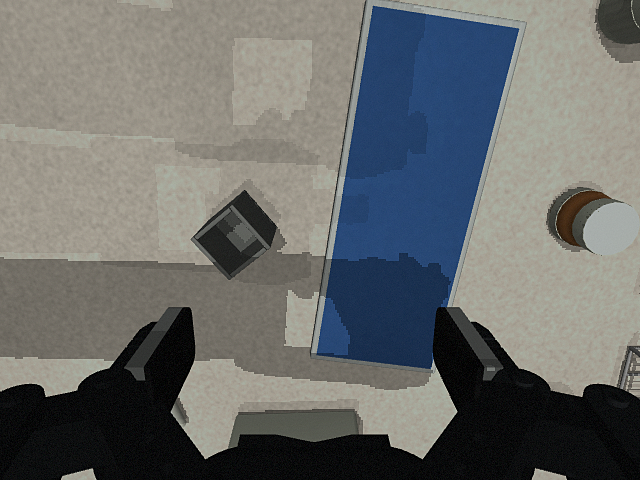

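Two jars are visible. Jar A is at about (0.459, -0.028), pixel (357,240) in scene, and jar B at about (0.505, 0.42), pixel (461,362). The plate centre is about (0.609, -0.014) with yaw about -8°. The sleeve reads near 0 or 1. The tool can only twist about its own z. So I'll turn each jar within the grip by driving it against the plate's front edge.

Emit:
send_rows([
  [-0.0285,-0.0665,0.04,-0.18,1],
  [-0.0285,-0.0665,0.09,-0.36,1],
  [-0.0285,-0.0665,0.13,-0.54,1],
  [-0.0285,-0.0665,0.14,-0.71,1],
  [-0.0285,-0.0665,0.14,-0.71,1],
  [-0.0285,-0.0665,0.18,-0.71,1],
  [-0.0285,-0.0665,0.219,-0.71,1],
  [-0.0285,-0.0665,0.219,-0.71,1],
])

```text
t: 1.2
eef_pos: [0.4569, -0.0282, 0.0107]
eef_rot: [0.419, 0.908, -0.001, -0.002]
force: [-1.5, 0.6, 1.2]
gripper_width: 0.0855
grasp_force: 0.0
```

Emit:
send_rows([
  [0,0,0,0,0],
  [0,0,0,0,0],
  [0,0,0,0,0],
  [0,0,0,0,0],
  [0,0,0,0,0],
  [0,0,-0.04,0,0],
  [0,0,-0.06,0,0],
  [0,0,-0.06,0,0],
])

```text
t: 2.2
eef_pos: [0.4598, -0.0286, 0.0744]
eef_rot: [0.417, 0.909, 0.001, 0.002]
force: [0.3, 0.6, -1.1]
gripper_width: 0.0458
grasp_force: 61.7
```

Emit:
send_rows([
  [-0.005,0.013,0,-0.18,0],
  [-0.01,0.026,0,-0.36,0],
  [-0.0139,0.039,0,-0.54,0],
  [-0.0139,0.039,0,-0.72,0],
  [-0.0139,0.039,0.03,-0.72,0],
  [-0.0139,0.039,0.055,-0.72,0],
  [-0.0139,0.039,0.055,-0.72,0],
])

```text
t: 3.08
eef_pos: [0.4959, -0.0135, 0.0151]
eef_rot: [0.07, 0.998, 0.0, -0.002]
force: [-0.5, -0.6, -1.4]
gripper_width: 0.0452
grasp_force: 61.6
```

Run:
```python
from h import *
s=robot.get_state(); print(s["eef_pos"].round(4),s["eef_rot"].round(3),s["force"].round(1))
out=[]
for n,(a,b) in {"scene":(190,300),"side":(200,240)}.items():
    im,d,m,C=cam(n); 
    out.append(cv2.resize(im[a:a+100,b:b+130] if n=="scene" else im[a:a+100,b:b+130],(390,300),interpolation=cv2.INTER_CUBIC))
    if n=="side": 
        P=pts(d,m,C); print([ (np.percentile(P[(P[...,2]>.01)&(P[...,2]<.018)&(P[...,1]>y-.01)&(P[...,1]<y+.01)&(P[...,0]>.5)&(P[...,0]<.7)][:,0],[2,98]).round(3).tolist()) for y in(-.1,.08)])
cv2.imwrite("pics/a1.png",np.hstack(out))
```

```text
[ 0.4959 -0.0135  0.0151] [ 0.07   0.998  0.    -0.002] [-0.5 -0.6 -1.4]
[[0.532, 0.657], [0.556, 0.682]]
```

View pics/a1.png

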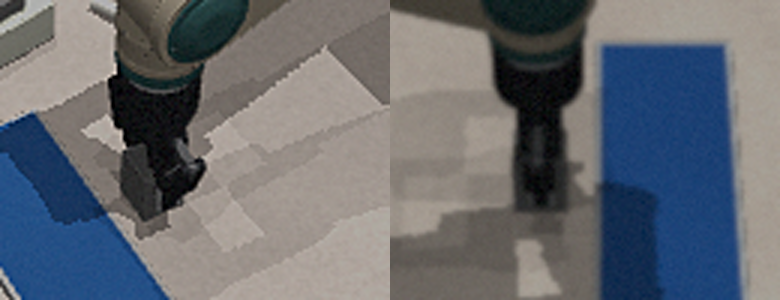

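Emit:
send_rows([
  [-0.02,0,0,0,0],
  [-0.026,0,0,0,0],
  [-0.032,0,-0.001,0,0],
  [-0.038,0,-0.004,0,0],
  [-0.044,0,-0.006,0,0],
  [-0.05,0,-0.006,0,0],
])

```text
t: 3.92
eef_pos: [0.5407, -0.0197, 0.0201]
eef_rot: [0.07, 0.998, 0.0, -0.008]
force: [-21.4, 2.6, 3.1]
gripper_width: 0.0454
grasp_force: 60.3
```

Run:
```python
from h import *
out=[]
im,d,m,C=cam("side"); out.append(cv2.resize(im[200:300,240:370],(390,300),interpolation=cv2.INTER_CUBIC))
im,d,m,C=cam("wrist"); out.append(cv2.resize(im,(400,300)))
cv2.imwrite("pics/a2.png",np.hstack(out))
```

```text
(no output)
```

View pics/a2.png

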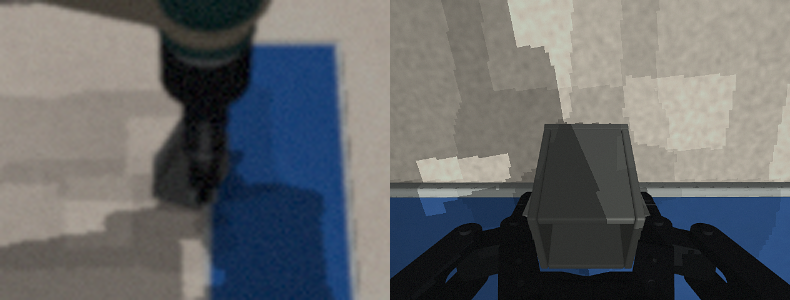

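Emit:
send_rows([
  [-0.008,0,-0.001,0,0],
  [-0.016,0,-0.001,0,0],
  [-0.024,0,0,0,0],
  [-0.032,0,0.001,0,0],
  [-0.038,0,0.002,0,0],
  [-0.04,0,0.004,0,0],
  [-0.04,0,0.005,0,0],
  [-0.04,0,0.005,0,0],
])

```text
t: 5.03
eef_pos: [0.5823, -0.0255, 0.0168]
eef_rot: [0.07, 0.998, 0.0, -0.006]
force: [-15.3, 2.2, 6.1]
gripper_width: 0.0454
grasp_force: 52.6
```

Run:
```python
from h import *
out=[]
im,d,m,C=cam("side"); out.append(cv2.resize(im[200:300,240:370],(390,300),interpolation=cv2.INTER_CUBIC))
im,d,m,C=cam("wrist"); out.append(cv2.resize(im,(400,300)))
cv2.imwrite("pics/a3.png",np.hstack(out))
```

```text
(no output)
```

View pics/a3.png

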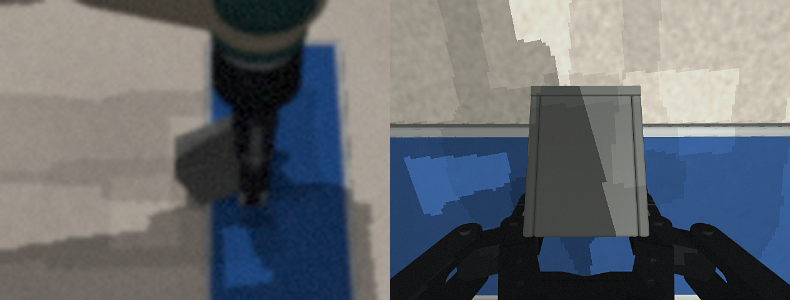

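```bash
cat >> h.py <<'E'
def jar(n="wrist",w=.019):
    "jar points near TCP, in tool-centred plate frame: f=along -tool x, z world"
    s=robot.get_state(); im,d,m,C=cam(n); P=pts(d,m,C); R=Ro.from_quat(s["eef_rot"]).as_matrix()
    D=P-s["eef_pos"]; f=-(D@R[:,0]); y=D@R[:,1]
    k=(abs(y)<w)&(abs(f)<.1)&(P[...,2]<.13)&(P[...,2]>.016)
    print("tcp",s["eef_pos"].round(4),"F",s["force"].round(1),"w",round(s["gripper_width"],4))
    for a in np.arange(-.08,.08,.005):
        j=k&(f>=a)&(f<a+.005)
        if j.sum()>15: print(round(a+.0025,4),"z",np.percentile(P[j][:,2],[5,50,95]).round(4),j.sum())
E
python3 -c "
from h import *
jar()"
```

```text
tcp [ 0.5823 -0.0254  0.0169] F [-14.9   2.5   6.4] w 0.0455
-0.0675 z [0.0498 0.0512 0.0526] 1771
-0.0625 z [0.0517 0.0537 0.0554] 3048
-0.0575 z [0.055  0.0568 0.0586] 3195
-0.0525 z [0.058  0.0599 0.0617] 3357
-0.0475 z [0.0612 0.063  0.0649] 3513
-0.0425 z [0.0642 0.0661 0.068 ] 3667
-0.0375 z [0.0673 0.0692 0.071 ] 3833
-0.0325 z [0.0704 0.0723 0.0742] 4050
-0.0275 z [0.0736 0.0754 0.0773] 4250
-0.0225 z [0.0767 0.0785 0.0805] 4467
-0.0175 z [0.08   0.0969 0.1072] 7470
-0.0125 z [0.092  0.0978 0.1017] 5023
-0.0075 z [0.0901 0.092  0.0981] 894
```

Emit:
send_rows([
  [0,0,0,0,0.8],
  [0,0,0,0,0.8],
  [0,0,0,0,0.8],
  [0,0,-0.05,0,1],
  [0,0,-0.1,0,1],
  [0.02,0,-0.12,0,1],
  [0.02,0,-0.12,0,1],
])

```text
t: 6.05
eef_pos: [0.5671, -0.0234, 0.1406]
eef_rot: [0.07, 0.998, -0.0, 0.002]
force: [0.4, -0.1, -0.5]
gripper_width: 0.0852
grasp_force: 0.0
```

```bash
cat >> h.py <<'E'
def find(n,zlo,box=(.25,.75,-.6,.6)):
    im,d,m,C=cam(n); P=pts(d,m,C); s=im.astype(int)
    ok=(P[...,2]>zlo)&(P[...,2]<.13)&(P[...,0]>box[0])&(P[...,0]<box[1])&(P[...,1]>box[2])&(P[...,1]<box[3])&(s.max(-1)<110)&(s.max(-1)-s.min(-1)<25)
    k,l,st,c=cv2.connectedComponentsWithStats(ok.astype(np.uint8),connectivity=4)
    for i in range(1,k):
        if st[i,4]<100: continue
        q=P[l==i]; zt=np.percentile(q[:,2],98); t=q[q[:,2]>zt-.006]; r=cv2.minAreaRect(t[:,:2].astype(np.float32)*1000)
        print(n,c[i].round(),st[i,4],"z",np.percentile(q[:,2],[2,50,98]).round(3),"top",np.round(r[0]),np.round(r[1]),round(r[2],1))
    return im
E
python3 - <<'E'
from h import *
im=find("wrist",.03,(.45,.68,-.15,.12)); im2=find("side",.03); im3=find("scene",.03)
cv2.imwrite("pics/a4.png",np.hstack([cv2.resize(im,(400,300)),cv2.resize(im2[200:300,240:370],(390,300))]))
E
```

```text
wrist [317. 241.] 7111 z [0.036 0.059 0.06 ] top [568. -23.] [46. 60.] 82.1
side [347. 123.] 186 z [0.07  0.104 0.127] top [724. 439.] [17. 50.] 76.6
side [238. 189.] 155 z [0.03  0.032 0.037] top [374. 266.] [36. 81.] 82.7
side [318. 254.] 467 z [0.032 0.058 0.063] top [568. -26.] [49. 59.] 82.4
side [307. 333.] 806 z [0.056 0.081 0.128] top [ 485. -279.] [21. 22.] 62.6
side [316. 382.] 197 z [0.062 0.083 0.101] top [ 506. -400.] [23. 38.] 58.6
side [320. 410.] 275 z [0.03  0.042 0.054] top [ 512. -449.] [127.   3.] 2.8
side [395. 446.] 977 z [0.113 0.119 0.124] top [ 604. -571.] [210.  57.] 0.1
scene [215. 154.] 1325 z [0.032 0.075 0.112] top [ 605. -564.] [220.  68.] 0.6
scene [273. 171.] 130 z [0.058 0.076 0.095] top [ 521. -372.] [20. 40.] 57.1
scene [296. 188.] 346 z [0.054 0.078 0.126] top [ 488. -274.] [21. 18.] 55.0
scene [267. 195.] 162 z [0.031 0.04  0.052] top [ 575. -327.] [  5. 188.] 2.4
scene [329. 256.] 374 z [0.033 0.055 0.06 ] top [571. -22.] [46. 61.] 83.1
scene [465. 355.] 135 z [0.031 0.046 0.06 ] top [505. 419.] [39. 39.] 57.3
scene [459. 365.] 164 z [0.03  0.046 0.06 ] top [524. 421.] [26. 55.] 8.6
```

View pics/a4.png

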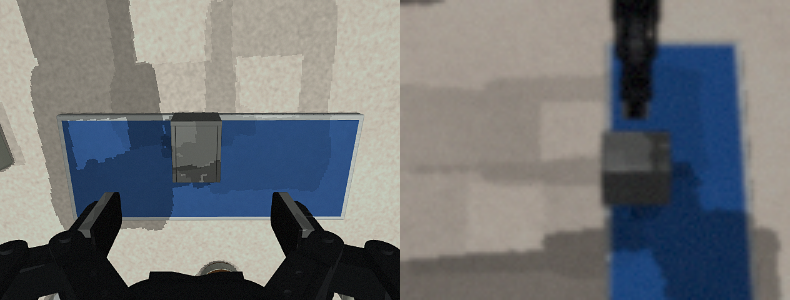

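Emit:
send_rows([
  [0,0,0.05,0,1],
  [0,0,0.0975,0,1],
  [0,0,0.0975,0,0],
  [0,0,0.0975,0,0],
  [0,0,0.0975,0,0],
  [0,0,0.0975,0,0],
  [0,0,0.0975,0,0],
  [0,0,0.0975,0,0],
])

```text
t: 7.2
eef_pos: [0.5681, -0.0236, 0.0432]
eef_rot: [0.07, 0.998, -0.0, 0.002]
force: [0.6, 0.1, 7.5]
gripper_width: 0.0446
grasp_force: 62.7
```

Emit:
send_rows([
  [0,0,-0.02,0,0],
  [0.03,0,-0.03,0,0],
  [0.065,0,-0.03,0,0],
  [0.065,0,-0.01,0,0],
  [0.065,0,0.005,0,0],
  [0.065,0,0.007,0,0],
  [0.065,0,0.007,0,0],
])

```text
t: 8.07
eef_pos: [0.5025, -0.0144, 0.034]
eef_rot: [0.07, 0.998, -0.0, 0.0]
force: [0.1, -0.4, -0.9]
gripper_width: 0.0444
grasp_force: 61.9
```

```bash
python3 -c "
from h import *
jar()"
```

```text
tcp [ 0.5025 -0.0144  0.034 ] F [ 0.1 -0.4 -0.9] w 0.0444
-0.0325 z [0.0186 0.0336 0.049 ] 442
-0.0275 z [0.0196 0.0443 0.05  ] 3967
-0.0225 z [0.0483 0.0494 0.0503] 1590
-0.0175 z [0.0489 0.1156 0.1243] 6741
-0.0125 z [0.0489 0.1135 0.1186] 6418
-0.0075 z [0.0485 0.0498 0.1105] 2295
-0.0025 z [0.0484 0.0493 0.0502] 1395
0.0025 z [0.0484 0.0493 0.0503] 1328
0.0075 z [0.0484 0.0493 0.0502] 1272
0.0125 z [0.0484 0.0493 0.0501] 1264
0.0175 z [0.0484 0.0493 0.0502] 1215
0.0225 z [0.0484 0.0493 0.0502] 1180
0.0275 z [0.0484 0.0492 0.0501] 1050
0.0325 z [0.048  0.0484 0.0486] 20
```

Emit:
send_rows([
  [-0.01,0,0,0,0],
  [-0.016,0,-0.004,0,0],
  [-0.022,0,-0.008,0,0],
  [-0.028,0,-0.011,0,0],
  [-0.034,0,-0.013,0,0],
  [-0.04,0,-0.014,0,0],
  [-0.04,0,-0.014,0,0],
])

```text
t: 9.0
eef_pos: [0.5393, -0.0196, 0.0461]
eef_rot: [0.07, 0.998, 0.0, -0.004]
force: [-10.9, 0.2, -1.6]
gripper_width: 0.0444
grasp_force: 61.6
```

```bash
python3 -c "
from h import *
jar()"
```

```text
tcp [ 0.5393 -0.0196  0.0461] F [-10.9   0.2  -1.6] w 0.0444
-0.0525 z [0.0353 0.0386 0.0423] 1287
-0.0475 z [0.0423 0.0474 0.0518] 2120
-0.0425 z [0.0524 0.0574 0.062 ] 2523
-0.0375 z [0.0624 0.0675 0.0721] 3030
-0.0325 z [0.072  0.0747 0.0762] 2306
-0.0275 z [0.0716 0.073  0.0743] 1498
-0.0225 z [0.0692 0.0705 0.0719] 1373
-0.0175 z [0.0672 0.1213 0.1295] 3776
-0.0125 z [0.0648 0.1252 0.1295] 5371
-0.0075 z [0.0618 0.064  0.123 ] 1910
-0.0025 z [0.0591 0.0605 0.0618] 975
0.0025 z [0.0566 0.0579 0.0592] 894
0.0075 z [0.0541 0.0554 0.0567] 840
0.0125 z [0.0515 0.0528 0.0541] 772
0.0175 z [0.049  0.0504 0.0517] 677
```

Emit:
send_rows([
  [-0.006,0,0,0,0],
  [-0.012,0,0.001,0,0],
  [-0.018,0,0.003,0,0],
  [-0.024,0,0.006,0,0],
  [-0.03,0,0.01,0,0],
  [-0.035,0,0.014,0,0],
  [-0.035,0,0.014,0,0],
])

```text
t: 9.93
eef_pos: [0.5764, -0.0249, 0.0339]
eef_rot: [0.07, 0.998, -0.0, -0.001]
force: [-5.4, 0.2, 2.2]
gripper_width: 0.0434
grasp_force: 60.3
```

```bash
python3 -c "
from h import *
jar()"
```

```text
tcp [ 0.5764 -0.0249  0.0339] F [-5.4  0.2  2.2] w 0.0434
-0.0675 z [0.064  0.0651 0.066 ] 121
-0.0625 z [0.0644 0.0659 0.0674] 2795
-0.0575 z [0.0666 0.0681 0.0695] 2840
-0.0525 z [0.0687 0.0701 0.0717] 2887
-0.0475 z [0.0708 0.0723 0.0738] 2933
-0.0425 z [0.0729 0.0744 0.076 ] 2970
-0.0375 z [0.0751 0.0766 0.0781] 3047
-0.0325 z [0.0772 0.0787 0.0803] 3079
-0.0275 z [0.0794 0.0808 0.0823] 3092
-0.0225 z [0.0811 0.0823 0.0834] 1328
-0.0175 z [0.1049 0.1178 0.1245] 5446
-0.0125 z [0.109  0.1148 0.1187] 4942
-0.0075 z [0.1072 0.109  0.1143] 855
```

Emit:
send_rows([
  [0,0,-0.02,0,0],
  [-0.025,0,-0.025,0,0],
  [-0.045,0,-0.025,0,0],
  [-0.045,0,-0.005,0,0],
  [-0.045,0,0.002,0,0],
  [-0.047,0,0.008,0,0],
  [-0.047,0,0.012,0,0],
  [-0.047,0,0.012,0,0],
])

```text
t: 10.98
eef_pos: [0.6283, -0.0322, 0.028]
eef_rot: [0.07, 0.997, -0.0, 0.008]
force: [10.9, -2.0, 17.5]
gripper_width: 0.0433
grasp_force: 65.8
```

```bash
python3 -c "
from h import *
jar()"
```

```text
tcp [ 0.6283 -0.0322  0.028 ] F [10.9 -2.  17.5] w 0.0433
-0.0625 z [0.07  0.071 0.072] 913
-0.0575 z [0.0705 0.0717 0.0728] 3318
-0.0525 z [0.0716 0.0728 0.0739] 3283
-0.0475 z [0.0727 0.0739 0.075 ] 3240
-0.0425 z [0.0738 0.075  0.0761] 3186
-0.0375 z [0.075  0.0761 0.0772] 3129
-0.0325 z [0.076  0.0772 0.0783] 3095
-0.0275 z [0.0771 0.0783 0.0794] 3055
-0.0225 z [0.0783 0.0794 0.0806] 2964
-0.0175 z [0.0797 0.1076 0.1178] 7775
-0.0125 z [0.103  0.1087 0.1125] 4882
-0.0075 z [0.1011 0.1029 0.1086] 899
```

Now 12° from flat, so I release it, retract, and check.

Emit:
send_rows([
  [0,0,0,0,0.8],
  [0,0,0,0,0.8],
  [0,0,0,0,0.8],
  [0,0,-0.05,0,0.8],
  [0.0,0,-0.11,0,1],
  [0.05,0,-0.14,0,1],
  [0.05,0,-0.14,0,1],
])

```text
t: 11.9
eef_pos: [0.5724, -0.024, 0.1646]
eef_rot: [0.07, 0.998, -0.0, 0.002]
force: [0.2, -0.3, 0.6]
gripper_width: 0.0853
grasp_force: 0.0
```

Run:
```python
from h import *
find("wrist",.03,(.45,.68,-.15,.12)); find("side",.03,(.42,.68,-.15,.6)); find("scene",.03,(.42,.68,-.15,.6)); print(robot.get_state()["eef_pos"],robot.get_state()["qpos"].round(2))
```

```text
wrist [313. 273.] 6151 z [0.035 0.072 0.074] top [602. -28.] [46. 46.] 81.9
side [332. 252.] 428 z [0.032 0.071 0.077] top [601. -31.] [50. 44.] 81.3
scene [318. 259.] 394 z [0.032 0.068 0.073] top [605. -27.] [48. 46.] 80.9
scene [465. 355.] 132 z [0.031 0.046 0.059] top [504. 418.] [37. 39.] 58.4
scene [459. 365.] 166 z [0.03  0.045 0.06 ] top [524. 421.] [27. 57.] 7.4
[ 0.57331554 -0.0244119   0.16061514] [-0.11  0.22  1.36 -0.    1.57 -1.54]
```

Emit:
send_rows([
  [0.016,0.054,0,0.06,1],
  [0.032,0.108,0,0.12,1],
  [0.048,0.161,0,0.18,1],
  [0.065,0.215,0,0.24,1],
  [0.081,0.269,0,0.3,1],
  [0.097,0.322,0,0.36,1],
  [0.113,0.376,0,0.4,1],
  [0.129,0.43,0,0.436,1],
])

```text
t: 13.05
eef_pos: [0.5058, 0.4212, 0.1594]
eef_rot: [0.285, 0.958, -0.001, -0.001]
force: [1.3, 0.6, 0.2]
gripper_width: 0.0855
grasp_force: 0.0
```

Emit:
send_rows([
  [0,0,0,0,1],
  [0,0,0,0,1],
])

```text
t: 13.3
eef_pos: [0.5062, 0.4191, 0.1598]
eef_rot: [0.284, 0.959, -0.001, -0.001]
force: [0.9, -0.3, 1.1]
gripper_width: 0.0856
grasp_force: 0.0
```

Run:
```python
from h import *
im=find("wrist",.02,(.4,.6,.3,.55)); find("scene",.02,(.4,.6,.3,.55)); s=robot.get_state(); print(s["eef_pos"],s["eef_rot"].round(3),s["qpos"].round(2))
cv2.imwrite("pics/b1.png",im)
```

```text
wrist [313. 227.] 3991 z [0.022 0.055 0.062] top [504. 420.] [46. 46.] 56.2
scene [462. 361.] 435 z [0.021 0.044 0.061] top [507. 420.] [48. 46.] 57.2
[0.50663775 0.41825256 0.16094352] [ 0.285  0.958 -0.001 -0.   ] [ 0.63  0.46  1.07 -0.    1.62 -0.36]
```

View pics/b1.png

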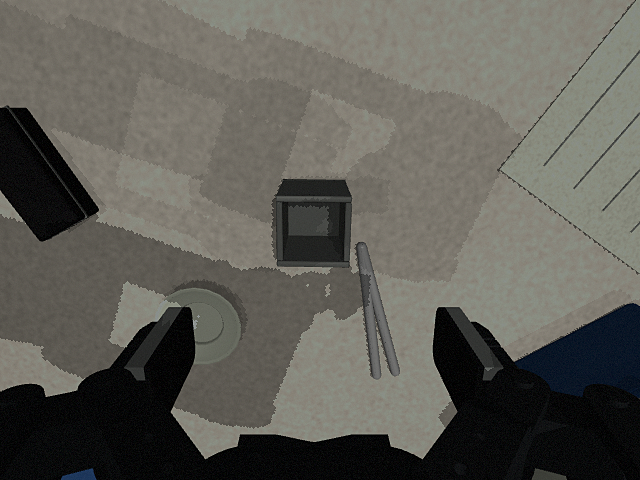

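Emit:
send_rows([
  [0,0,0.06,0,1],
  [0,0.001,0.114,0,1],
  [0,0.001,0.114,0,0],
  [0,0.001,0.114,0,0],
  [0,0.001,0.114,0,0],
  [0,0.001,0.114,0,0],
  [0,0.001,0.114,0,0],
  [0,0.001,0.08,0,0],
])

```text
t: 14.4
eef_pos: [0.5058, 0.4196, 0.081]
eef_rot: [0.284, 0.959, -0.001, -0.001]
force: [-0.4, 0.3, -0.3]
gripper_width: 0.0438
grasp_force: 61.4
```

Emit:
send_rows([
  [0,0,-0.03,0,0],
  [-0.03,-0.045,-0.03,-0.07,0],
  [-0.06,-0.09,-0.03,-0.14,0],
  [-0.09,-0.135,-0.03,-0.21,0],
  [-0.12,-0.18,-0.03,-0.28,0],
  [-0.15,-0.225,-0.03,-0.36,0],
  [-0.1815,-0.2675,-0.03,-0.436,0],
  [-0.1815,-0.2675,-0.03,-0.436,0],
])

```text
t: 15.4
eef_pos: [0.5136, 0.0941, 0.1135]
eef_rot: [0.072, 0.997, -0.0, 0.001]
force: [1.2, 0.3, 0.1]
gripper_width: 0.0439
grasp_force: 61.7
```

```bash
python3 -c "
from h import *
print(robot.get_state()['eef_rot'].round(3));jar()"
```

```text
[ 0.072  0.997 -0.     0.001]
tcp [0.5136 0.0941 0.1135] F [1.2 0.3 0.1] w 0.0439
-0.0275 z [0.0683 0.102  0.1226] 4261
-0.0225 z [0.1216 0.123  0.1244] 871
-0.0175 z [0.1082 0.122  0.1246] 67
-0.0125 z [0.0985 0.1102 0.1246] 128
-0.0075 z [0.0863 0.105  0.1242] 173
-0.0025 z [0.0749 0.1007 0.1238] 219
0.0025 z [0.066  0.0676 0.1145] 840
0.0075 z [0.0658 0.0676 0.1121] 879
0.0125 z [0.0659 0.0676 0.1129] 839
0.0175 z [0.0701 0.1046 0.1234] 6575
0.0225 z [0.1215 0.122  0.123 ] 27
```

Emit:
send_rows([
  [0,0,0.05,0,0],
  [0,0,0.06,0,0],
  [-0.02,0,0.06,0,0],
  [-0.028,0,0.0575,0,0],
  [-0.036,0,0.055,0,0],
  [-0.044,0,0.053,0,0],
  [-0.054,0,0.053,0,0],
  [-0.054,0,0.053,0,0],
])

```text
t: 16.45
eef_pos: [0.564, 0.0905, 0.0577]
eef_rot: [0.07, 0.998, -0.0, -0.004]
force: [-8.3, 1.6, -0.8]
gripper_width: 0.0437
grasp_force: 61.2
```

```bash
python3 -c "
from h import *
jar()"
```

```text
tcp [0.564  0.0905 0.0577] F [-8.3  1.6 -0.8] w 0.0437
-0.0525 z [0.0236 0.0267 0.0299] 755
-0.0475 z [0.0302 0.0357 0.041 ] 1589
-0.0425 z [0.0417 0.0472 0.0524] 1898
-0.0375 z [0.0531 0.0586 0.064 ] 2292
-0.0325 z [0.0645 0.0702 0.0754] 2815
-0.0275 z [0.0753 0.0774 0.0789] 1681
-0.0225 z [0.0678 0.0753 0.0771] 55
-0.0175 z [0.0594 0.127  0.1297] 469
-0.0125 z [0.043  0.0599 0.0721] 127
-0.0075 z [0.0264 0.0368 0.0688] 284
-0.0025 z [0.0279 0.0339 0.0452] 1887
0.0025 z [0.0392 0.0453 0.0511] 2175
0.0075 z [0.0507 0.0562 0.061 ] 2360
0.0125 z [0.0594 0.0605 0.0618] 504
```

Emit:
send_rows([
  [-0.008,0,0.002,0,0],
  [-0.015,0,0.005,0,0],
  [-0.022,0,0.009,0,0],
  [-0.028,0,0.013,0,0],
  [-0.034,0,0.019,0,0],
  [-0.039,0,0.025,0,0],
  [-0.044,0,0.032,0,0],
  [-0.044,0,0.032,0,0],
])

```text
t: 17.5
eef_pos: [0.6114, 0.0837, 0.0291]
eef_rot: [0.07, 0.998, 0.0, 0.002]
force: [0.7, -1.3, 6.4]
gripper_width: 0.0419
grasp_force: 59.8
```

```bash
python3 -c "
from h import *
jar()"
```

```text
tcp [0.6114 0.0837 0.0291] F [ 0.7 -1.3  6.4] w 0.0419
-0.0725 z [0.0554 0.0567 0.058 ] 1668
-0.0675 z [0.0561 0.0575 0.0588] 2632
-0.0625 z [0.057  0.0584 0.0598] 2601
-0.0575 z [0.058  0.0593 0.0606] 2573
-0.0525 z [0.0589 0.0603 0.0616] 2525
-0.0475 z [0.0598 0.0612 0.0625] 2480
-0.0425 z [0.0608 0.0621 0.0634] 2461
-0.0375 z [0.0617 0.063  0.0643] 2416
-0.0325 z [0.0626 0.0639 0.0652] 2356
-0.0275 z [0.0635 0.0648 0.0662] 2344
-0.0225 z [0.0645 0.0658 0.0671] 2296
-0.0175 z [0.0659 0.1087 0.1191] 8110
-0.0125 z [0.0679 0.1097 0.1139] 5120
-0.0075 z [0.1023 0.1041 0.1096] 849
```

Emit:
send_rows([
  [0,0,0,0,0.8],
  [0,0,0,0,0.8],
  [0,0,0,0,0.8],
  [0,0,-0.05,0,1],
  [0.03,0,-0.09,0,1],
  [0.045,0,-0.11,0,1],
  [0.045,0,-0.11,0,1],
])

```text
t: 18.42
eef_pos: [0.5658, 0.09, 0.1389]
eef_rot: [0.07, 0.998, 0.0, 0.002]
force: [1.2, 0.2, 0.1]
gripper_width: 0.0851
grasp_force: 0.0
```

Run:
```python
from h import *
find("wrist",.03,(.45,.7,-.1,.16)); find("scene",.03,(.42,.68,-.15,.2)); print(robot.get_state()["eef_pos"],robot.get_state()["eef_rot"].round(3))
```

```text
wrist [312. 255.] 8360 z [0.036 0.059 0.06 ] top [577.  88.] [46. 60.] 84.3
wrist [121. 313.] 6448 z [0.032 0.072 0.074] top [602. -28.] [47. 47.] 81.7
scene [317. 259.] 398 z [0.033 0.068 0.074] top [605. -27.] [49. 46.] 78.6
scene [352. 284.] 416 z [0.032 0.055 0.06 ] top [580.  89.] [47. 61.] 83.2
[0.56524562 0.08956225 0.1358284 ] [ 0.07   0.998 -0.    -0.   ]
```

Emit:
send_rows([
  [-0.0115,0,0.05,0,1],
  [-0.0115,0,0.094,0,1],
  [-0.0115,0,0.094,0,0],
  [-0.0115,0,0.094,0,0],
  [-0.0115,0,0.094,0,0],
  [-0.0115,0,0.094,0,0],
  [-0.0115,0,0.094,0,0],
  [-0.0115,0,0.094,0,0],
])

```text
t: 19.52
eef_pos: [0.5781, 0.0881, 0.0451]
eef_rot: [0.07, 0.998, 0.0, 0.002]
force: [1.0, -0.1, 6.3]
gripper_width: 0.0444
grasp_force: 61.3
```

Emit:
send_rows([
  [0,0,-0.02,0,0],
  [0.03,0,-0.03,0,0],
  [0.06,0,-0.03,0,0],
  [0.06,0,-0.01,0,0],
  [0.06,0,0.005,0,0],
  [0.06,0,0.007,0,0],
  [0.06,0,0.007,0,0],
])

```text
t: 20.4
eef_pos: [0.5176, 0.0964, 0.0361]
eef_rot: [0.07, 0.998, -0.0, 0.0]
force: [0.8, -0.8, -1.4]
gripper_width: 0.0443
grasp_force: 60.9
```

```bash
python3 -c "
from h import *
jar()"
```

```text
tcp [0.5176 0.0964 0.0361] F [ 0.8 -0.8 -1.4] w 0.0443
-0.0325 z [0.0185 0.0366 0.0497] 2057
-0.0275 z [0.0222 0.0492 0.0505] 2375
-0.0225 z [0.0487 0.0497 0.0506] 1526
-0.0175 z [0.0492 0.1177 0.1264] 6740
-0.0125 z [0.0492 0.1157 0.1207] 6415
-0.0075 z [0.0488 0.0501 0.1127] 2258
-0.0025 z [0.0488 0.0496 0.0506] 1351
0.0025 z [0.0487 0.0496 0.0505] 1282
0.0075 z [0.0487 0.0496 0.0505] 1276
0.0125 z [0.0487 0.0496 0.0504] 1243
0.0175 z [0.0487 0.0496 0.0505] 1191
0.0225 z [0.0487 0.0496 0.0505] 1160
0.0275 z [0.0487 0.0495 0.0504] 946
```

Emit:
send_rows([
  [-0.01,0,0,0,0],
  [-0.016,0,-0.004,0,0],
  [-0.022,0,-0.008,0,0],
  [-0.028,0,-0.011,0,0],
  [-0.034,0,-0.013,0,0],
  [-0.04,0,-0.014,0,0],
  [-0.04,0,-0.014,0,0],
])

```text
t: 21.32
eef_pos: [0.5544, 0.0909, 0.0479]
eef_rot: [0.07, 0.998, -0.0, -0.005]
force: [-10.7, 0.5, -3.0]
gripper_width: 0.0442
grasp_force: 61.8
```

Emit:
send_rows([
  [-0.006,0,0,0,0],
  [-0.012,0,0.001,0,0],
  [-0.018,0,0.003,0,0],
  [-0.024,0,0.006,0,0],
  [-0.03,0,0.01,0,0],
  [-0.035,0,0.014,0,0],
  [-0.035,0,0.014,0,0],
])

```text
t: 22.2
eef_pos: [0.5919, 0.0859, 0.0364]
eef_rot: [0.07, 0.998, 0.0, -0.001]
force: [-4.2, 0.6, 4.2]
gripper_width: 0.0438
grasp_force: 60.2
```

```bash
python3 -c "
from h import *
jar()"
```

```text
tcp [0.5919 0.0859 0.0364] F [-4.2  0.6  4.2] w 0.0438
-0.0675 z [0.0645 0.0651 0.0658] 93
-0.0625 z [0.0642 0.0658 0.0673] 2667
-0.0575 z [0.0666 0.068  0.0695] 2714
-0.0525 z [0.0688 0.0703 0.0718] 2797
-0.0475 z [0.071  0.0725 0.074 ] 2819
-0.0425 z [0.0733 0.0748 0.0763] 2880
-0.0375 z [0.0755 0.0771 0.0786] 2953
-0.0325 z [0.0777 0.0793 0.0809] 2989
-0.0275 z [0.08   0.0815 0.0831] 3053
-0.0225 z [0.0819 0.083  0.0841] 1053
-0.0175 z [0.1074 0.1204 0.1269] 5455
-0.0125 z [0.1114 0.1173 0.1212] 4934
-0.0075 z [0.1096 0.1116 0.1182] 866
```

Same as before (about 66°). I repeat the lift, forward, press and release.

Emit:
send_rows([
  [0,0,-0.02,0,0],
  [-0.025,0,-0.025,0,0],
  [-0.045,0,-0.025,0,0],
  [-0.045,0,-0.005,0,0],
  [-0.045,0,0.003,0,0],
  [-0.047,0,0.009,0,0],
  [-0.047,0,0.013,0,0],
  [-0.047,0,0.013,0,0],
])

```text
t: 23.25
eef_pos: [0.6463, 0.0788, 0.033]
eef_rot: [0.071, 0.997, 0.001, 0.013]
force: [14.6, -4.1, 29.4]
gripper_width: 0.043
grasp_force: 78.3
```

Emit:
send_rows([
  [0,0,0,0,0.8],
  [0,0,0,0,0.8],
  [0,0,0,0,0.8],
  [0,0,-0.05,0,0.8],
  [0.0,0,-0.11,0,1],
  [0.05,0,-0.14,0,1],
  [0.05,0,-0.14,0,1],
])

```text
t: 24.12
eef_pos: [0.5874, 0.087, 0.1654]
eef_rot: [0.07, 0.998, 0.0, 0.002]
force: [0.2, 0.1, -0.2]
gripper_width: 0.0859
grasp_force: 0.0
```

Run:
```python
from h import *
find("wrist",.03,(.45,.7,-.1,.16)); find("scene",.03,(.3,.7,-.15,.6)); s=robot.get_state(); print(s["eef_pos"],s["eef_rot"].round(3),s["qpos"].round(2))
```

```text
wrist [143. 273.] 7481 z [0.033 0.072 0.074] top [603. -28.] [47. 47.] 81.9
wrist [313. 284.] 6286 z [0.035 0.072 0.074] top [625.  82.] [46. 47.] 82.1
scene [317. 261.] 324 z [0.032 0.066 0.073] top [608. -24.] [51. 42.] 89.7
scene [336. 290.] 396 z [0.033 0.068 0.073] top [628.  82.] [46. 47.] 83.4
[0.58826443 0.08642073 0.16217221] [ 0.07   0.998 -0.    -0.   ] [ 0.08  0.28  1.29 -0.    1.58 -1.35]
```

Emit:
send_rows([
  [0.002,-0.058,-0.02,0.18,1],
  [0.005,-0.117,-0.04,0.36,1],
  [0.008,-0.175,-0.04,0.54,1],
  [0.01,-0.234,-0.04,0.72,1],
  [0.013,-0.292,-0.04,0.9,1],
  [0.015,-0.35,-0.04,1.08,1],
  [0.018,-0.409,-0.04,1.26,1],
  [0.02,-0.467,-0.04,1.44,1],
])

```text
t: 25.22
eef_pos: [0.5026, -0.3755, 0.2003]
eef_rot: [0.713, 0.701, -0.0, -0.002]
force: [1.7, 0.7, -0.2]
gripper_width: 0.0852
grasp_force: 0.0
```

Emit:
send_rows([
  [0,0,0,0,1],
  [0,0,0,0,1],
])

```text
t: 25.48
eef_pos: [0.5033, -0.3731, 0.2008]
eef_rot: [0.71, 0.704, 0.0, -0.001]
force: [-0.1, 0.6, -0.3]
gripper_width: 0.0855
grasp_force: 0.0
```

Run:
```python
from h import *
s=robot.get_state(); print(s["eef_pos"].round(4),s["eef_rot"].round(3),s["qpos"].round(2))
im,d,m,C=cam("wrist"); P=pts(d,m,C)
box=(abs(P[...,0]-.51)<.12)&(abs(P[...,1]+.35)<.15)
def rect(lo,hi,k=box):
    q=P[k&(P[...,2]>lo)&(P[...,2]<hi)]; return cv2.minAreaRect(q[:,:2].astype(np.float32)*1000),q[:,2].mean().round(4),len(q)
print("unit",rect(.045,.064)); 
k2=box&(P[...,1]<-.33); q=P[k2&(P[...,2]>.09)&(P[...,2]<.104)]; print("knob",q.mean(0),cv2.minEnclosingCircle(q[:,:2].astype(np.float32)*1000))
k3=box&(P[...,1]>-.33); print("lever",P[k3&(P[...,2]>.1)&(P[...,2]<.13)].mean(0))
# rectified top view at skirt height z=.062, up = world +y? 
S=4000; H=[]
src=[];dst=[]
W=np.linalg.inv(C)
for x,y in((.44,-.46),(.58,-.46),(.58,-.32),(.44,-.32)):
    c=W@[x,y,.062,1]; src.append([m["fx"]*c[0]/c[2]+m["cx"],m["fy"]*c[1]/c[2]+m["cy"]]); dst.append([(x-.44)*S,(-.32-y)*S])
M=cv2.getPerspectiveTransform(np.float32(src),np.float32(dst)); cv2.imwrite("pics/k1.png",cv2.warpPerspective(im,M,(560,560)))
cv2.imwrite("pics/w1.png",im)
```

```text
[ 0.5033 -0.3731  0.2008] [ 0.71   0.704  0.    -0.001] [-0.7   0.35  1.12  0.    1.67 -0.69]
unit (((508.6337890625, -342.4117736816406), (130.4638214111328, 209.675048828125), 2.2545430660247803), np.float64(0.0574), 40080)
knob [ 0.51028149 -0.38597901  0.09816148] ((510.32647705078125, -387.6180419921875), 21.923067092895508)
lever [ 0.48562584 -0.27638541  0.12501709]
```

View pics/k1.png

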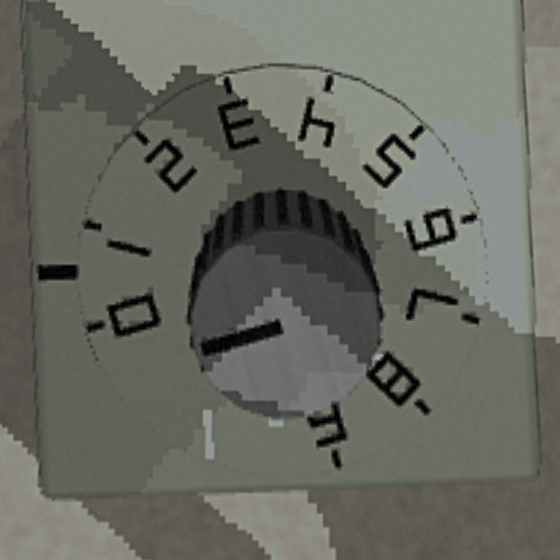

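The index line (57,272) stands midway between ticks 0 (95,327) and 1 (92,226), so θ is about 15°. I need about +195° CCW to reach 7. I position the gripper over the knob with φ about -100°.

Emit:
send_rows([
  [-0.0144,0.0067,0,0.18,1],
  [-0.0144,0.0067,0,0.36,1],
  [-0.0144,0.0067,0,0.54,1],
  [-0.0144,0.0067,0,0.72,1],
  [-0.0144,0.0067,0,0.9,1],
  [-0.0144,0.0067,0,1.08,1],
  [-0.0144,0.0067,0,1.26,1],
  [-0.0144,0.0067,0,1.44,1],
])

```text
t: 26.52
eef_pos: [0.5107, -0.3861, 0.2027]
eef_rot: [0.998, 0.059, 0.0, -0.0]
force: [0.2, 0.5, -0.7]
gripper_width: 0.0848
grasp_force: 0.0
```

Emit:
send_rows([
  [0,0,0.03,0.15,1],
  [0,0,0.08,0.3,1],
  [0,0,0.12,0.3,1],
  [0,0,0.13,0.3,1],
  [0,0,0.13,0.3,1],
])

```text
t: 27.15
eef_pos: [0.5104, -0.3871, 0.0734]
eef_rot: [0.996, -0.089, 0.0, 0.0]
force: [0.4, -0.2, 0.5]
gripper_width: 0.0853
grasp_force: 0.0
```

Emit:
send_rows([
  [0,0,0,0,0],
  [0,0,0,0,0],
  [0,0,0,0,0],
  [0,0,0,0,0],
  [0,0,0,0,0],
  [0,0,0,0,0],
])

```text
t: 27.9
eef_pos: [0.5103, -0.3881, 0.0746]
eef_rot: [0.996, -0.089, 0.001, 0.001]
force: [-1.3, 1.9, 6.1]
gripper_width: 0.0401
grasp_force: 60.2
```

Emit:
send_rows([
  [0,0,0,-0.18,0],
  [0,0,0,-0.36,0],
  [0,0,0,-0.54,0],
  [0,0,0,-0.72,0],
  [0,0,0,-0.9,0],
  [0,0,0,-1.08,0],
  [0,0,0,-1.26,0],
  [0,0,0,-1.44,0],
])

```text
t: 28.9
eef_pos: [0.5103, -0.3882, 0.0746]
eef_rot: [0.806, 0.592, 0.0, 0.001]
force: [-0.0, 0.9, 4.7]
gripper_width: 0.0401
grasp_force: 60.6
```

Emit:
send_rows([
  [0,0,0,-0.18,0],
  [0,0,0,-0.36,0],
  [0,0,0,-0.54,0],
  [0,0,0,-0.72,0],
  [0,0,0,-0.9,0],
  [0,0,0,-1.08,0],
  [0,0,0,-1.26,0],
  [0,0,0,-1.44,0],
])

```text
t: 29.9
eef_pos: [0.5105, -0.3881, 0.0746]
eef_rot: [0.216, 0.976, -0.001, 0.001]
force: [0.2, 0.9, 4.9]
gripper_width: 0.0402
grasp_force: 60.6
```

Emit:
send_rows([
  [0,0,0,-0.17,0],
  [0,0,0,-0.34,0],
  [0,0,0,-0.52,0],
  [0,0,0,-0.52,0],
  [0,0,0,-0.52,0],
])

```text
t: 30.52
eef_pos: [0.5105, -0.3881, 0.0746]
eef_rot: [-0.04, 0.999, -0.001, 0.001]
force: [0.1, 0.9, 6.0]
gripper_width: 0.0404
grasp_force: 60.7
```

Emit:
send_rows([
  [0,0,0,0,1],
  [0,0,0,0,1],
  [0,0,-0.06,0,1],
  [0,0,-0.12,0,1],
  [0,0,-0.13,0,1],
  [0,0,-0.13,0,1],
])

```text
t: 31.28
eef_pos: [0.5099, -0.3878, 0.2031]
eef_rot: [-0.04, 0.999, -0.0, 0.0]
force: [0.4, -0.6, -0.9]
gripper_width: 0.0855
grasp_force: 0.0
```

Run:
```python
from h import *
s=robot.get_state(); print(s["eef_pos"].round(4),s["eef_rot"].round(3),s["qpos"].round(2))
im,d,m,C=cam("wrist"); W=np.linalg.inv(C); S=4000; src=[];dst=[]
for x,y in((.44,-.46),(.58,-.46),(.58,-.32),(.44,-.32)):
    c=W@[x,y,.062,1]; src.append([m["fx"]*c[0]/c[2]+m["cx"],m["fy"]*c[1]/c[2]+m["cy"]]); dst.append([(x-.44)*S,(-.32-y)*S])
a=cv2.resize(cv2.warpPerspective(im,cv2.getPerspectiveTransform(np.float32(src),np.float32(dst)),(560,560)),(400,400))
im,d,m,C=cam("scene"); b=cv2.resize(im[100:480,120:500],(400,400))
cv2.imwrite("pics/k2.png",np.hstack([a,b]))
```

```text
[ 0.5099 -0.3878  0.2031] [-0.04   0.999 -0.     0.   ] [-0.71  0.39  1.07  0.    1.68 -2.36]
```

View pics/k2.png

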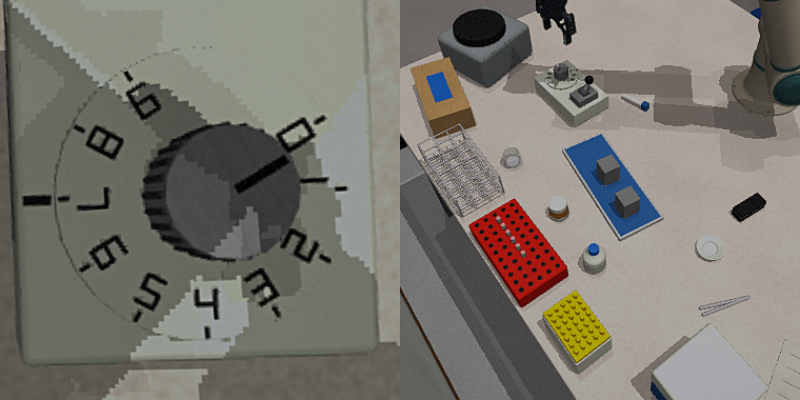

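The sleeve reads 7, with its tick in line with the index line at about (60,200). Both jars stand mouth-down on the plate. Now the lever.

Emit:
send_rows([
  [0.03,0.055,0,0,0],
  [0.061,0.1163,0,0,0],
  [0.061,0.1163,0,0,0],
  [0.061,0.1163,0,0,0],
  [0.061,0.1163,0.05,0,0],
  [0.061,0.1163,0.1,0,0],
  [0.061,0.1163,0.105,0,0],
  [0.061,0.1163,0.105,0,0],
])

```text
t: 32.38
eef_pos: [0.4406, -0.2776, 0.099]
eef_rot: [-0.039, 0.999, -0.0, 0.0]
force: [-0.3, -1.0, 0.2]
gripper_width: -0.0004
grasp_force: 0.0
```

Emit:
send_rows([
  [-0.015,-0.001,0,0,0],
  [-0.03,-0.002,0,0,0],
  [-0.042,-0.003,0,0,0],
  [-0.054,-0.004,0,0,0],
  [-0.064,-0.005,0,0,0],
  [-0.072,-0.006,0,0,0],
  [-0.076,-0.006,0,0,0],
  [-0.076,-0.006,0,0,0],
])

```text
t: 33.38
eef_pos: [0.5049, -0.2768, 0.098]
eef_rot: [-0.038, 0.999, 0.003, -0.015]
force: [-67.2, 9.4, 35.8]
gripper_width: -0.0
grasp_force: 34.3
```

Run:
```python
from h import *
s=robot.get_state(); print(s["eef_pos"].round(4),s["force"].round(1))
im,d,m,C=cam("side"); a=cv2.resize(im[300:420,260:380],(400,400))
im,d,m,C=cam("scene"); b=cv2.resize(im[140:240,230:330],(400,400))
cv2.imwrite("pics/l1.png",np.hstack([a,b]))
```

```text
[ 0.5049 -0.2768  0.098 ] [-67.2   9.4  35.8]
```

View pics/l1.png

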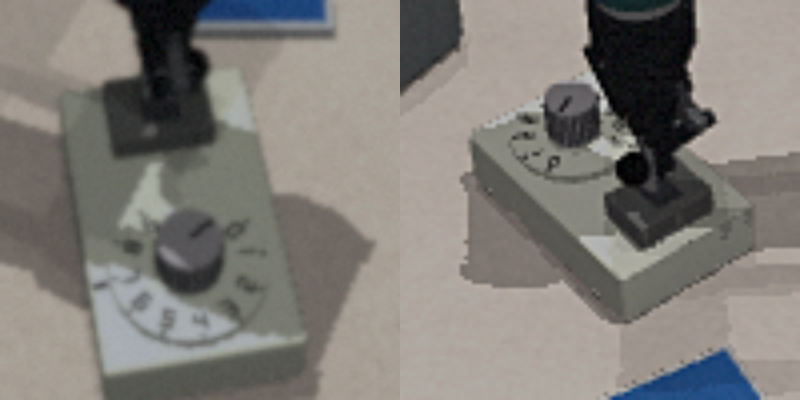

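Emit:
send_rows([
  [0.03,0,0,0,0],
  [0.06,0,0,0,0],
  [0.07,0,-0.05,0,0],
  [0.07,0,-0.11,0,0.5],
  [0.07,0,-0.13,0,0.5],
  [0.07,0,-0.13,0,0.5],
])

```text
t: 34.22
eef_pos: [0.4472, -0.2825, 0.2297]
eef_rot: [-0.04, 0.999, -0.001, 0.002]
force: [-0.2, 0.3, -0.2]
gripper_width: 0.0426
grasp_force: 0.0
```

Run:
```python
from h import *
s=robot.get_state(); print(s["eef_pos"].round(4),s["force"].round(1))
find("scene",.03,(.3,.7,-.15,.6)); im,d,m,C=cam("side"); a=cv2.resize(im[120:420,220:420],(400,600))
im,d,m,C=cam("scene"); P=pts(d,m,C); k=(P[...,2]>.108)&(P[...,2]<.135)&(abs(P[...,0]-.51)<.06)&(abs(P[...,1]+.275)<.02); print("tip",P[k].mean(0),k.sum()); b=cv2.resize(im[140:240,230:330],(400,600))
cv2.imwrite("pics/f1.png",np.hstack([a,b]))
```

```text
[ 0.4472 -0.2825  0.2297] [-0.2  0.3 -0.2]
scene [318. 260.] 336 z [0.032 0.066 0.074] top [607. -26.] [45. 43.] 80.6
scene [336. 286.] 163 z [0.066 0.07  0.074] top [626.  82.] [39. 38.] 82.9
scene [335. 295.] 194 z [0.031 0.052 0.071] top [639.  94.] [31. 59.] 41.7
tip [ 0.53202385 -0.26904973  0.12069338] 59
```

View pics/f1.png

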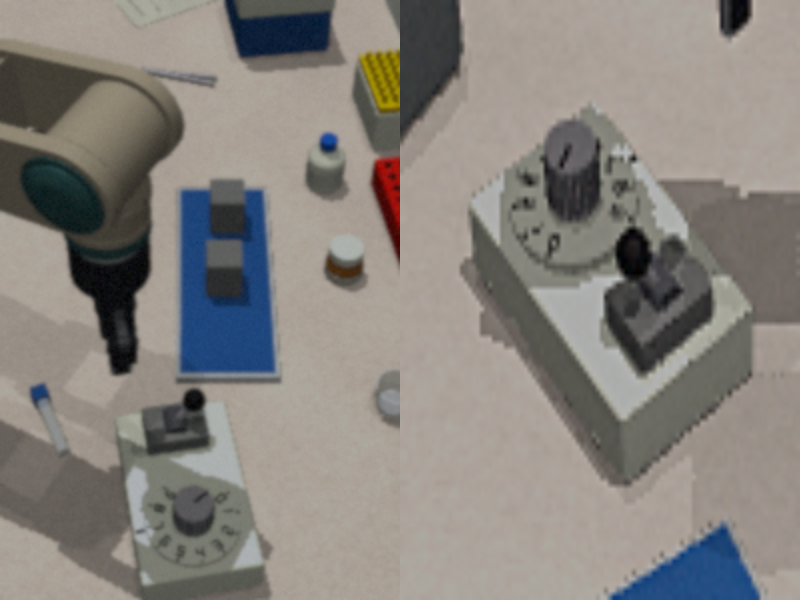

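The lever leans away from the robot (tip at x about 0.532). The jars are on the plate, the sleeve is at 7 and the bystanders are in place.

```bash
python3 -c "
from rig import robot
print(robot.job_done())"
```

```text
the job is handed in; nothing more can be done
None
```

The job is handed in: both jars I could find (no third was visible) are mouth-down on the plate, the sleeve reads 7, and the lever was pushed on last; the result of the judging was not shown.

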